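# Draw the slide carrier and hold it tipped for inspection

## Robot

A 6-joint arm with a two-finger parallel gripper is mounted at the origin on a cart in front of the work surface, level with it; the furniture and walls round the work are solid. World frame = base frame: x ahead of the robot, y to its left, z up, the work surface at z = 0. Lengths are in m, angles in rad, forces in N, time in s.
With the tool pointing down it reaches from about 0.25 to 0.775 m from the base axis. Payload 4 kg.
Tool frame: the origin (TCP) lies midway between the tips of the shut fingers; the grasp point (between the pads) lies 19 mm behind it; z points along the fingers, x is the direction in which the jaws open and shut, and the axes are right-handed (so a half turn about z gives the same grasp; the last joint's range is limited). The gripper opens to 94 mm and grips with 3 to 60 N. Pads are 16 mm wide; open, the fingers measure 119 mm over their backs; the gripper's body (75 mm by 177 mm) begins 78 mm behind the grasp point.
Start: joints at [-1.229, 0.087, 1.371, -0, 1.684, -0.103], TCP at [0.237, -0.497, 0.206] pointing down, gripper open.
Joint ranges: [-3.1, 3.1], [-0.76, 2.03], [0.27, 2.55], [-1.08, 4.22], [0.17, 2.65], [-2.57, 2.57]. Speed limits (rad/s): [2.79, 2.79, 3.14, 3.14, 3.14, 3.14].

## Interface

Orientations are given as [roll, pitch, yaw] about the fixed x, y, z axes, in that order (R = Rz(yaw) Ry(pitch) Rx(roll)).
In Python, from bench import robot, eyes, close_job gives the robot as it stands.
- The arm moves only by the shell command python3 -m jog 'ROWS'. ROWS is JSON, a list of rows, each a list of 3 entries, a list of its own where there are three numbers: the turn, a rotation vector about the tool's x, y, z in degrees, then the shift along the tool's x, y, z in mm, then the closure, from -1 (fully open) to 1 (shut). In form: [[[wx, wy, wz], [x, y, z], claw], ...]. A call has 1 to 5 rows; each row is the pose to reach, as a shift and turn from the pose commanded when the call began, along the tool's axes at that moment; what a row does not reach only later rows make up. A row lasts 1/10 s, in which the tool goes at most 50 mm and 8.59 degrees, less where a joint would pass 70% of its speed; a pose out of reach is approached as far as the arm can. A call with a gripper value outside its range is refused whole. The fingers move at their own pace and stop on an object; the grip force is fixed at half the most. Time passes only in rows, so rows that repeat a pose let the fingers close. It gives the time, the measured TCP pose, the force and the opening at its end, in the units of the state.
- robot.get_obs(): the state, without advancing time (a new reading comes with each control period).
- eyes.snapshot(name): name is "scene" or "top"; returns (picture, depth): 384x512x3 uint8, red, green, blue; 384x512 float32, m along the optical axis (not along the pixel's ray), 0 where there is no reading.
- eyes.camera_params(name): a dict with "mtx" (3x3 intrinsics, pixels), "k1" (the pictures are not rectified: a ray, as slopes to the right and down, at radius r is drawn at 1 + k1 r^2 times it, then the intrinsics apply), "world_to_cam" (4x4, takes a point from world to camera coordinates). Camera axes: x right, y up, looking along -z (the intrinsics and any distortion apply to the point x, -y, -z); pixel columns grow to the right and rows downward; lengths in m; the calibration is good to about 2 mm. A picture is of the moment at which its call begins. camera_params takes no time and is no camera call.
- close_job(): hands the job in, once; it reports no verdict.
The state is a dict: "time": time; "joint_positions": joint angles; "qvel": joint speeds; "joint_torque": joint torques, N m; "tool_pos": TCP position; "ee_rot": TCP orientation; "wrist_force": force on the tool from outside, world axes, zero at the start; "wrist_torque": the same for the moment, N m; "width": finger opening in m.
Only numpy, scipy, OpenCV 4.12 (cv2) and the standard library are available. Lean on these libraries where they do the work, as an engineer would, in place of code of your own. Each camera call takes 0.05 s, during which the arm holds its last target. There are 200 camera calls.

## Task

Lift the tall white cover off the glass staining jar by its grip and set it down upright in the low steel tray. Then draw the slide carrier straight up out of the jar by its lifting tab and tip it about 45 degrees, forwards or backwards so that the faces of the slides turn half upwards, without leaning it sideways. Finish while holding it still like that in the gripper, every part of it at least 10 cm above the worktop and clear of everything else; leave the jar standing in its place and do not disturb the beaker, dropper bottle and petri dish.

Things in the scene. Friction and masses are not known exactly. Their poses are not given: they have to be found in the camera images.
- jar: open clear glass jar, 70 mm along x, 88 mm along y (76 x 94 at the foot), 85 mm high, walls 5 mm, inner floor 12 mm above its underside, 0.7 kg, loose. Origin: centre of its underside; z up. Its x starts 0 to 0.8 rad clockwise (from above) of the world's x. Jar and tray stand one behind the other, either one nearer the robot.
- cover: white plastic cover on the jar, an inverted box 84 x 102 mm at its skirt, 74 x 92 mm above, 0.18 kg; skirt 8 mm down over the rim, 2 mm play; it hides the carrier's tab and lifts straight off, 80 mm of lift clears. Origin: centre of its lower edge, 77 mm above the jar's underside; axes as the jar's. On its top (z = 87 mm) stands a flat grip, 32 mm along x, 12 mm thick along y, up to z = 121 mm.
- cover_grip (a point): the point to pinch on the cover's grip: on its middle, 108 mm above the cover's lower edge; pinch across its 12 mm thickness (cover's y)
- carrier: steel slide carrier in the jar, 42 mm along x, 66 mm along y (its breadth), 0.15 kg; two rows of fixed upright glass slides in it, faces to +x and -x. Origin: centre of its underside, z up; axes nearly the jar's (play 9 mm along x, 6 mm along y either side). Flat lifting tab in its middle, 30 mm along x, 10 mm thick along y, from z = 88 to 138 mm. Tip it about its y, either way.
- carrier_grip (a point): the point to pinch on the carrier's tab: on its middle, 118 mm above the carrier's underside; pinch across the 10 mm thickness (carrier's y)
- foot_near (a point): middle of the carrier's lower edge on its -x side, 21 mm from its origin
- foot_far (a point): middle of the carrier's lower edge on its +x side, 21 mm from its origin
- tray: low steel tray on four feet, fixed to the worktop, 110 mm along x, 128 mm along y; floor 28 mm above the worktop, rim up to 35 mm, 3 mm thick (inside 104 x 122 mm). Origin: centre under it, on the worktop. Empty; the cover goes in here, long side along the tray's long side (its y); its x starts 0 to 0.8 rad clockwise of the world's.
- beaker: small clear beaker, 54 mm across, 70 mm high, a bystander on the left of the work; origin under its centre
- dropper: brown dropper bottle, 35 mm across, 102 mm high, a bystander behind the work; origin under its centre
- petri: flat petri dish, 62 mm across, 16 mm high, a bystander on the left of the work; origin under its centre

How it is judged:
On the way, in this order (a step that is already met when the one before it is completed fails the run):
1. the cover stands upright in the tray, let go (horizontal distance between cover and tray below 0.02 m and height (world z) of cover between 0.02 and 0.0325 m and angle between cover's own z axis and vertical below 0.1 rad and contact force between the fingers and cover below 0.3 N), for 0.2 s.
2. the carrier is drawn up out of the jar, still about upright, its underside above the rim (height (world z) of each of foot_near, foot_far above 0.09 m and angle between carrier's own z axis and vertical below 0.35 rad and contact force between the fingers and carrier above 0.5 N), for 0.1 s.
At the end, for the whole second after the job is handed in: Carrier still in the fingers, tipped 32 to 60 degrees about its y axis, which is level within 17 degrees; lower edges over 95 mm up, touching nothing else. Cover upright in the tray, let go, middles within 20 mm, flat on its floor. Jar upright, within 50 mm of its start. Bystanders not disturbed (all of step 1 and angle between jar's own z axis and vertical below 0.1 rad and distance of jar from where it was at the start of the episode below 0.05 m and angle between carrier's own z axis and vertical between 0.55 and 1.05 rad and angle between carrier's own y axis and vertical between 1.27 and 1.87 rad and height (world z) of each of foot_near, foot_far above 0.095 m and contact force between the fingers and carrier above 0.5 N and linear speed of carrier below 0.04 m/s and angular speed of carrier below 0.3 rad/s and contact force between carrier and jar below 0.2 N and contact force between carrier and cover below 0.2 N and contact force between carrier and tray below 0.2 N and contact force between carrier and beaker below 0.2 N and contact force between carrier and dropper below 0.2 N and contact force between carrier and petri below 0.2 N); the arm keeps its last pose, push and grip.
It fails at once if the beaker is shifted more than 30 mm or tipped over (distance of beaker from where it was at the start of the episode above 0.03 m or angle between beaker's own z axis and vertical above 0.4 rad).
It fails at once if the dropper bottle is shifted more than 30 mm or tipped over (distance of dropper from where it was at the start of the episode above 0.03 m or angle between dropper's own z axis and vertical above 0.4 rad).
It fails at once if the petri dish is shifted more than 30 mm or tipped over (distance of petri from where it was at the start of the episode above 0.03 m or angle between petri's own z axis and vertical above 0.4 rad).
It fails at once if the jar is tipped over (angle between jar's own z axis and vertical above 0.4 rad).
It also fails if it takes over 59 s, if anything falls off the work surface, if the arm or the gripper's body presses on something with over 40 N, if the wrist force passes 120 N, or if a joint passes its speed limit or range.

## Working session

There is one attempt and no reset: what is moved stays moved. The work goes in short steps, Python scripts to look and compute and a shell command to move; the robot and the scene stay as the last step left them, time stands still between calls to the robot, and variables do not carry over. Pictures are saved under pics/ and viewed, about 8 in all and at most 12, crops included, and the job is handed in when it is done.

```bash
ls; mkdir -p pics
cat > h.py <<'E'
import numpy as np, cv2
from bench import robot, eyes, close_job
from scipy.spatial.transform import Rotation as R
def snap(n,tag):
    p,d=eyes.snapshot(n); cv2.imwrite(f'pics/{tag}.png',p[:,:,::-1]); np.savez(f'/tmp/{tag}.npz',p=p,d=d); return p,d
def cloud(n,d):
    c=eyes.camera_params(n); K=np.array(c['mtx']); W=np.linalg.inv(np.array(c['world_to_cam']))
    h,w=d.shape; u,v=np.meshgrid(np.arange(w),np.arange(h))
    k=float(c['k1']); q=np.stack([u,v],-1).reshape(-1,1,2).astype(float)
    s=cv2.undistortPoints(q,K,np.array([k,0,0,0.])).reshape(h,w,2)
    P=np.stack([s[...,0]*d,-s[...,1]*d,-d,np.ones_like(d)],-1)@W.T
    return P[...,:3]
def st():
    o=robot.get_obs(); 
    for k in('time','joint_positions','tool_pos','ee_rot','wrist_force','width'): print(k,np.round(o[k],4))
    return o
E
python3 - <<'E'
from h import *
st()
a=[snap(n,n+'0')[0] for n in('scene','top')]
for n in('scene','top'):
    c=eyes.camera_params(n); W=np.linalg.inv(np.array(c['world_to_cam'])); print(n,np.round(c['mtx'],1).tolist(),c['k1'],np.round(W,3).tolist())
E
```

```text
pics
time 0.0
joint_positions [-1.2291  0.0879  1.3722 -0.      1.6836 -0.1031]
tool_pos [ 0.2365 -0.496   0.2043]
ee_rot [-3.1414e+00  2.2000e-03 -1.1260e+00]
wrist_force [-0.2881 -0.3853 -0.056 ]
width 0.0939
scene [[397.6, 0.0, 251.7], [0.0, 397.6, 195.1], [0.0, 0.0, 1.0]] -0.05969246787516966 [[0.896, 0.308, -0.321, 0.303], [-0.444, 0.614, -0.653, -0.417], [-0.004, 0.727, 0.687, 0.717], [0.0, 0.0, 0.0, 1.0]]
top [[475.4, 0.0, 256.8], [0.0, 475.4, 194.7], [0.0, 0.0, 1.0]] -0.058040416445243624 [[-0.024, 0.985, -0.169, 0.422], [-1.0, -0.026, -0.01, 0.136], [-0.014, 0.169, 0.986, 0.971], [0.0, 0.0, 0.0, 1.0]]
```

View pics/scene0.png

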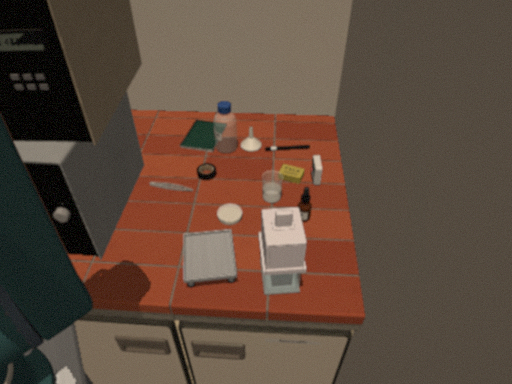

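View pics/top0.png

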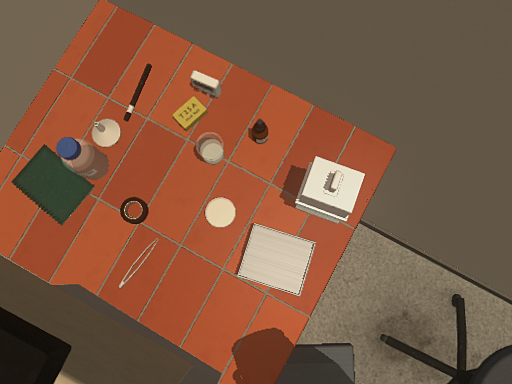

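The scene view shows the covered jar at about (283,240) and the tray at (210,256). In the top view they are at (330,187) and (277,260). The petri dish, beaker and dropper are at top (220,212), (210,150) and (260,131). Next I measure them.

Run:
```python
from h import *
def rect(P,name):
    xy=(P[:,:2]*1000).astype(np.float32); r=cv2.minAreaRect(xy); print(name,len(P),'c',np.round(r[0],1),'sz',np.round(r[1],1),'ang',round(r[2],1),'z',np.round(np.percentile(P[:,2],[5,50,95]),4))
for n in('top','scene'):
    z=np.load(f'/tmp/{n}0.npz'); p=z['p'].astype(int); P=cloud(n,z['d'])
    print(n,'valid',(z['d']>0).mean())
    u,v=(330,187) if n=='top' else (283,240)
    M=np.zeros(p.shape[:2],bool); M[max(0,v-60):v+60,u-60:u+60]=1
    for lo,hi,nm in((.15,.18,'covertop'),(.185,.22,'grip'),(.075,.10,'skirt')):
        m=M&(P[...,2]>lo)&(P[...,2]<hi)&(z['d']>0)
        m=cv2.morphologyEx(m.astype(np.uint8),cv2.MORPH_OPEN,np.ones((2,2)))>0
        if m.sum()>5: rect(P[m],nm)
    u,v=(277,260) if n=='top' else (210,256)
    M[:]=0; M[v-50:v+50,u-50:u+50]=1
    grey=(p.max(2)-p.min(2)<45)
    m=M&grey&(P[...,2]>.02)&(P[...,2]<.045)
    m=cv2.morphologyEx(m.astype(np.uint8),cv2.MORPH_OPEN,np.ones((3,3)))>0
    rect(P[m],'tray')
    for nm,(u,v) in (dict(petri=(220,212),beaker=(210,150),dropper=(260,131)) if n=='top' else dict(petri=(230,213),beaker=(272,187),dropper=(305,208))).items():
        Q=P[v-14:v+14,u-14:u+14].reshape(-1,3); Q=Q[(Q[:,2]>.008)&(Q[:,2]<.15)]; rect(Q,nm)
    print('table z',np.round(P[250,150] if n=='top' else P[220,160],4))
```

```text
top valid 0.9959004720052084
covertop 2127 c [522.4  24.7] sz [114.7 277.7] ang 64.6 z [0.1549 0.1624 0.1655]
grip 148 c [579.3   7.9] sz [15.5 39.6] ang 68.6 z [0.1633 0.1976 0.2   ]
skirt 356 c [503.4  36.6] sz [115.1 230.6] ang 65.9 z [0.034  0.0894 0.1616]
tray 3622 c [454.6 110.8] sz [127.1 109.5] ang 71.3 z [0.0258 0.0286 0.0351]
petri 683 c [553.3 222.3] sz [55.6 55.6] ang 88.5 z [0.0123 0.0152 0.0182]
beaker 650 c [678.4 236.8] sz [51.8 50.4] ang 89.2 z [0.0227 0.0337 0.0702]
dropper 311 c [711.1 137.4] sz [28.5 33.1] ang 3.9 z [0.0156 0.0493 0.1   ]
table z [ 0.4797  0.3681 -0.0045]
scene valid 0.9959716796875
covertop 1383 c [ 476.4 -121.1] sz [678.9  93.7] ang 51.8 z [0.1497 0.1613 0.171 ]
grip 146 c [ 446.6 -182.2] sz [548.9  31.3] ang 55.3 z [0.1824 0.1931 0.198 ]
skirt 557 c [520.4 -83.3] sz [795.9 106.7] ang 56.2 z [0.065  0.0884 0.1005]
tray 2416 c [456.1 110.2] sz [129.6 109.1] ang 71.3 z [0.0257 0.0282 0.0345]
petri 385 c [553.5 220.5] sz [62.  59.7] ang 38.4 z [0.0114 0.0138 0.016 ]
beaker 556 c [695.7 256.5] sz [106.9  52.4] ang 51.9 z [0.0124 0.044  0.0672]
dropper 278 c [712. 132.] sz [27.4 33.5] ang 52.9 z [0.0148 0.0456 0.0775]
table z [ 0.3957  0.29   -0.0036]
```

```bash
cat >> h.py <<'E'
def rect(P,name):
    xy=(P[:,:2]*1000).astype(np.float32); r=cv2.minAreaRect(xy); print(name,len(P),'c',np.round(r[0],1),'sz',np.round(r[1],1),'ang',round(r[2],1),'z',np.round(np.percentile(P[:,2],[5,50,95]),4))
def sel(P,lo,hi,c,r,er=0):
    m=(P[...,2]>lo)&(P[...,2]<hi)&(np.hypot(P[...,0]-c[0],P[...,1]-c[1])<r)
    n,l,s,_=cv2.connectedComponentsWithStats(m.astype(np.uint8)); 
    m=(l==1+np.argmax(s[1:,4])).astype(np.uint8)
    if er: m=cv2.erode(m,np.ones((3,3)))
    return P[m>0]
E
python3 - <<'E'
from h import *
for n in('top','scene'):
    P=cloud(n,np.load(f'/tmp/{n}0.npz')['d'])
    rect(sel(P,.157,.2,(.57,.01),.09),n+' covertop')
    rect(sel(P,.19,.205,(.57,.01),.09),n+' grip')
    rect(sel(P,.081,.095,(.57,.01),.09),n+' ledge')
E
```

```text
top covertop 2236 c [576.8  12. ] sz [92.5 74.5] ang 67.8 z [0.1602 0.1627 0.1964]
top grip 141 c [576.9  12.1] sz [12.  32.1] ang 68.9 z [0.1945 0.1979 0.2   ]
top ledge 329 c [576.5  12.2] sz [102.6  83.8] ang 67.6 z [0.0835 0.0894 0.0926]
scene covertop 1450 c [578.3  12.1] sz [95.6 74. ] ang 68.0 z [0.1596 0.1617 0.1954]
scene grip 119 c [577.6  10.6] sz [12.4 31.7] ang 71.0 z [0.1908 0.1961 0.198 ]
scene ledge 392 c [578.2  11.4] sz [102.5  84.5] ang 68.2 z [0.0824 0.0887 0.0937]
```

Both views agree: cover at (577,12), y axis at 67.9°; tray at (455.5,110.5), y axis at 71.3°. The sizes and heights match the given values. Next I work out the approach move.

```bash
cat >> h.py <<'E'
def to(x,y,z,xdir,tip=0,o=None):
    """turn/shift (tool axes, deg, mm) to TCP x,y,z mm with tool x at xdir deg, fingers down, then tipped about tool x"""
    o=o or robot.get_obs(); Rc=R.from_euler('xyz',o['ee_rot'])
    Rt=R.from_euler('xyz',[180,0,xdir],degrees=True)*R.from_rotvec([tip,0,0],degrees=True)
    print('turn',np.round((Rc.inv()*Rt).as_rotvec(degrees=True),2),'shift',np.round(Rc.inv().apply(np.array([x,y,z])-1000*np.array(o['tool_pos'])),1))
E
python3 -c "
from h import *
to(577,12,270,67.9)"
```

```text
turn [-1.3000e-01  4.0000e-02 -1.3242e+02] shift [-312.2 -526.   -64.8]
```

```bash
python3 -m jog '[[[0,0,-9],[0,0,-50],-1],[[0,0,-17],[-30,-50,-65],-1],[[0,0,-26],[-60,-100,-65],-1],[[0,0,-34],[-90,-145,-65],-1],[[0,0,-42],[-115,-190,-65],-1]]'; python3 -c "
from h import *
to(577,12,270,67.9)"
```

```text
time: 0.6
tool_pos: [0.3458, -0.3289, 0.2703]
ee_rot: [-3.142, -0.0, -0.388]
wrist_force: [0.7, 0.1, 0.3]
width: 0.0938
turn [ 0.000e+00 -1.000e-02 -9.014e+01] shift [ 8.51e+01 -4.03e+02  3.00e-01]
```

```bash
python3 -m jog '[[[0,0,-8],[10,-45,0],-1],[[0,0,-16],[20,-90,0],-1],[[0,0,-25],[30,-135,0],-1],[[0,0,-33],[40,-180,0],-1],[[0,0,-42],[48,-225,0],-1]]'; python3 -c "
from h import *
to(577,12,270,67.9)"
```

```text
time: 1.1
tool_pos: [0.4764, -0.1393, 0.2699]
ee_rot: [-3.141, 0.001, 0.339]
wrist_force: [-0.1, -0.8, -0.1]
width: 0.0944
turn [-3.000e-02  2.000e-02 -4.847e+01] shift [ 145.2 -109.2   -0.2]
```

```bash
python3 -m jog '[[[0,0,-8],[29,-22,0],-1],[[0,0,-16],[58,-44,0],-1],[[0,0,-25],[87,-66,0],-1],[[0,0,-33],[116,-88,0],-1],[[0,0,-41],[145,-109,0],-1]]'; python3 -m jog '[[[0,0,-6.8],[0,0,0],-0.3],[[0,0,-6.8],[0,0,0],-0.3],[[0,0,-6.8],[0,0,0],-0.3],[[0,0,-6.8],[0,0,0],-0.3]]';python3 -c "
from h import *
to(577,12,169,67.9);st()"
```

```text
time: 1.6
tool_pos: [0.5776, 0.0109, 0.2697]
ee_rot: [-3.141, 0.001, 1.055]
wrist_force: [0.6, -0.4, 1.0]
width: 0.0939
time: 2.0
tool_pos: [0.5769, 0.0087, 0.2704]
ee_rot: [-3.142, 0.0, 1.165]
wrist_force: [-0.2, 0.0, 0.8]
width: 0.0652
turn [-0.    0.01 -1.17] shift [  3.1  -1.2 101.4]
time 2.0
joint_positions [-8.3000e-02  1.4520e-01  1.1794e+00 -2.0000e-04  1.8171e+00 -1.2477e+00]
tool_pos [0.5769 0.0087 0.2704]
ee_rot [-3.1416e+00  2.0000e-04  1.1646e+00]
wrist_force [-0.2108  0.0272  0.8274]
width 0.0652
```

```bash
python3 -m jog '[[[0,0,-1.2],[3,-1,30],-0.3],[[0,0,-1.2],[3,-1,60],-0.3],[[0,0,-1.2],[3,-1,85],-0.3],[[0,0,-1.2],[3,-1,101],-0.3],[[0,0,-1.2],[3,-1,101],-0.3]]'; python3 -c "
from h import *
st();to(577,12,169,67.9)
snap('scene','a1')
p=cv2.imread('pics/a1.png')[130:330,180:400]; cv2.imwrite('pics/a1c.png',cv2.resize(p,None,fx=3,fy=3,interpolation=2))"
```

```text
time: 2.5
tool_pos: [0.5754, 0.0118, 0.1663]
ee_rot: [-3.136, 0.002, 1.186]
wrist_force: [-0.9, -0.3, -0.5]
width: 0.0611
time 2.5
joint_positions [-7.7900e-02  1.5910e-01  1.3684e+00 -1.0000e-04  1.6200e+00 -1.2638e+00]
tool_pos [0.5754 0.0118 0.1663]
ee_rot [-3.1359e+00  1.9000e-03  1.1859e+00]
wrist_force [-0.8778 -0.2631 -0.457 ]
width 0.0611
turn [-0.32  0.11  0.05] shift [ 0.7  1.4 -2.7]
```

View pics/a1c.png

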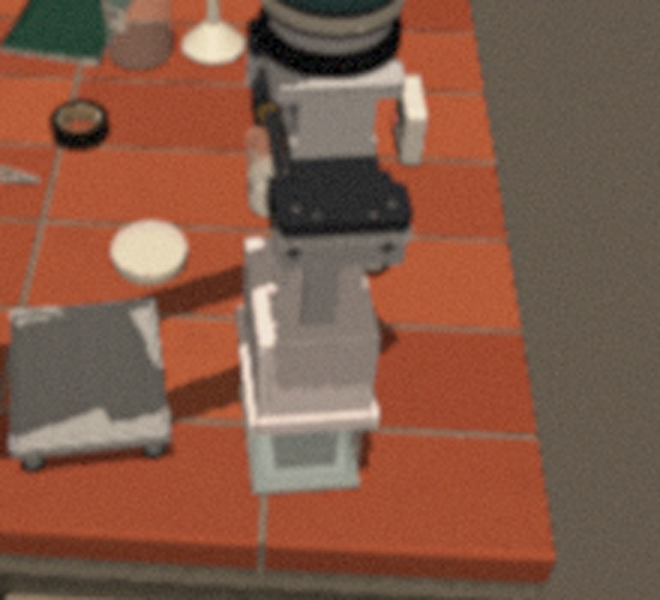

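The gripper is over the cover with its fingers astride the grip (crop about (325,290)). I raise it 2 mm and close.

```bash
python3 -m jog '[[[0,0,0],[0.5,1,-2.5],-0.3],[[0,0,0],[0.5,1,-2.5],1],[[0,0,0],[0.5,1,-2.5],1],[[0,0,0],[0.5,1,-2.5],1],[[0,0,0],[0.5,1,-2.5],1]]';python3 -m jog '[[[0,0,0],[0,0,0],1],[[0,0,0],[0,0,0],1],[[0,0,0],[0,0,0],1],[[0,0,0],[0,0,0],1]]'
```

```text
time: 3.05
tool_pos: [0.5788, 0.0125, 0.1723]
ee_rot: [3.141, -0.0, 1.188]
wrist_force: [-0.1, -0.8, -0.3]
width: 0.0325
time: 3.45
tool_pos: [0.5785, 0.0125, 0.1718]
ee_rot: [-3.141, 0.0, 1.188]
wrist_force: [0.4, 0.5, -0.8]
width: 0.0117
```

Gripped, with the opening at 11.7 mm. Lifting slowly.

```bash
python3 -m jog '[[[0,0,0],[0,0,0],1],[[0,0,0],[0,0,-5],1],[[0,0,0],[0,0,-15],1],[[0,0,0],[0,0,-30],1],[[0,0,0],[0,0,-45],1]]';python3 -m jog '[[[0,0,0],[0,0,-20],1],[[0,0,0],[0,0,-40],1],[[0,0,0],[0,0,-60],1],[[0,0,0],[0,0,-65],1],[[0,0,0],[0,0,-65],1]]'; python3 -c "
from h import *
st();to(455.5,110.5,282,71.3)
snap('scene','a2')
P,d=snap('top','a2t'); P=cloud('top',d)
p=cv2.imread('pics/a2.png')[130:330,180:400]; cv2.imwrite('pics/a2c.png',cv2.resize(p,None,fx=3,fy=3,interpolation=2))"
```

```text
time: 3.95
tool_pos: [0.5787, 0.0126, 0.2185]
ee_rot: [3.141, -0.0, 1.188]
wrist_force: [0.4, 0.6, -2.5]
width: 0.0119
time: 4.45
tool_pos: [0.5792, 0.0126, 0.284]
ee_rot: [3.138, -0.001, 1.188]
wrist_force: [-0.0, 0.7, -2.2]
width: 0.0116
time 4.45
joint_positions [-7.6100e-02  1.4940e-01  1.1478e+00 -1.0000e-04  1.8405e+00 -1.2644e+00]
tool_pos [0.5792 0.0126 0.284 ]
ee_rot [ 3.1379e+00 -1.1000e-03  1.1883e+00]
wrist_force [-0.0163  0.6987 -2.2081]
width 0.0116
turn [ 0.21 -0.06 -3.22] shift [  44.7 -151.4    1.5]
```

View pics/a2c.png

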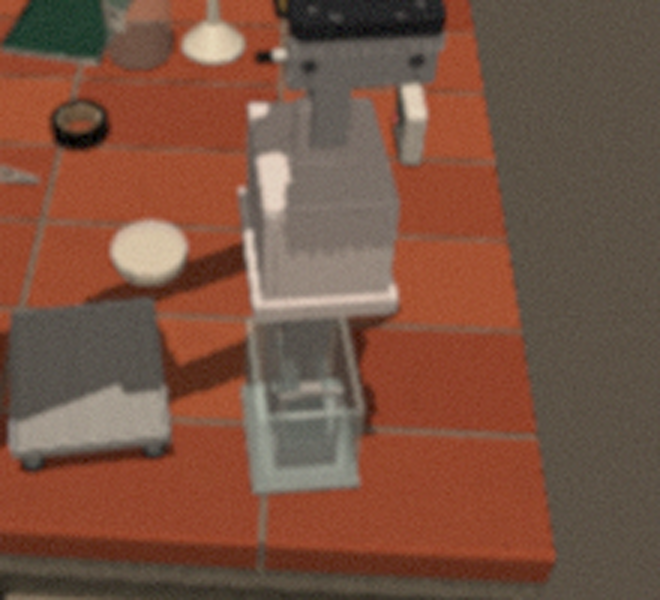

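The cover is held clear of the jar. The jar and carrier have stayed in place (crop (300,410)). Next I carry the cover over the tray.

```bash
python3 -m jog '[[[0,0,-1],[6,-20,0],1],[[0,0,-2],[16,-54,0],1],[[0,0,-3],[27,-92,0],1],[[0,0,-3.2],[38,-128,0],1],[[0,0,-3.2],[45,-151,0],1]]';python3 -m jog '[[[0,0,0],[0,0,10],1],[[0,0,0],[0,0,40],1],[[0,0,0],[0,0,75],1],[[0,0,0],[0,0,100],1],[[0,0,0],[0,0,100],1]]'; python3 -c "
from h import *
st();to(456.5,111,126,71.3)
for n in('scene','top'):
    p,d=snap(n,'a3'+n);P=cloud(n,d)
    rect(sel(P,.14,.172,(.456,.111),.075,1),n+' top')
    rect(sel(P,.05,.172,(.456,.111),.075),n+' all')
p=cv2.imread('pics/a3scene.png')[130:330,120:340]; cv2.imwrite('pics/a3c.png',cv2.resize(p,None,fx=3,fy=3,interpolation=2))"
```

```text
time: 5.05
tool_pos: [0.4528, 0.1119, 0.2806]
ee_rot: [-3.139, 0.001, 1.245]
wrist_force: [0.2, 0.1, -1.7]
width: 0.0117
time: 5.55
tool_pos: [0.4521, 0.1097, 0.1757]
ee_rot: [-3.131, 0.006, 1.243]
wrist_force: [-0.1, 0.1, -2.5]
width: 0.0117
time 5.55
joint_positions [ 1.1650e-01 -8.5800e-02  1.6028e+00 -5.0000e-04  1.6366e+00 -1.1270e+00]
tool_pos [0.4521 0.1097 0.1757]
ee_rot [-3.131   0.0056  1.2435]
wrist_force [-0.0742  0.1045 -2.4779]
width 0.0117
turn [-0.61  0.32 -0.06] shift [ 2.9  4.2 49.6]
scene top 1104 c [449.2 101.9] sz [81.1 70.1] ang 71.2 z [0.1482 0.1651 0.1671]
scene all 2227 c [450.6 108.1] sz [104.4  84.1] ang 71.3 z [0.0898 0.1549 0.1669]
top top 3 c [409.1  89.4] sz [3.3 0. ] ang 88.6 z [0.1689 0.1709 0.1712]
top all 95 c [406.8  89.2] sz [33.6 12. ] ang 72.7 z [0.0946 0.0984 0.1709]
```

View pics/a3c.png

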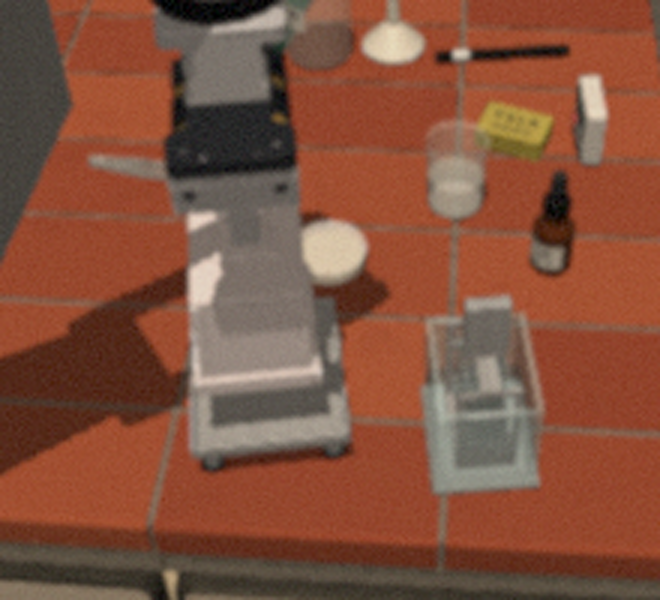

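The cover is upright above the tray, about 4.5 mm short in x and 2 mm in y. I correct that and lower it.

```bash
python3 -m jog '[[[0,0,0],[3,3.5,0],1],[[0,0,0],[3,3.5,15],1],[[0,0,0],[3,3.5,30],1],[[0,0,0],[3,3.5,41],1],[[0,0,0],[3,3.5,41],1]]';python3 -m jog '[[[0,0,0],[0,0,3],1],[[0,0,0],[0,0,6],1],[[0,0,0],[0,0,8],1],[[0,0,0],[0,0,9],1],[[0,0,0],[0,0,9],1]]'
```

```text
time: 6.15
tool_pos: [0.4594, 0.1123, 0.1402]
ee_rot: [-3.14, 0.001, 1.244]
wrist_force: [-0.4, -0.3, -2.9]
width: 0.0113
time: 6.65
tool_pos: [0.4596, 0.1124, 0.1319]
ee_rot: [3.142, 0.0, 1.244]
wrist_force: [-0.4, -0.1, -3.2]
width: 0.012
```

```bash
python3 -m jog '[[[0,0,0],[0,-2,3],1],[[0,0,0],[0,-2,6],1],[[0,0,0],[0,-2,8],1],[[0,0,0],[0,-2,8],1],[[0,0,0],[0,-2,8],1]]';python3 -m jog '[[[0,0,0],[0,0,1],1],[[0,0,0],[0,0,1],1],[[0,0,0],[0,0,2],1],[[0,0,0],[0,0,2],1]]'
```

```text
time: 7.15
tool_pos: [0.4576, 0.113, 0.1238]
ee_rot: [-3.141, 0.0, 1.244]
wrist_force: [0.6, 0.1, -2.7]
width: 0.0122
time: 7.55
tool_pos: [0.4579, 0.113, 0.1228]
ee_rot: [3.141, -0.0, 1.244]
wrist_force: [-1.1, -0.3, 2.1]
width: 0.0115
```

Contact: the vertical force changed from −2.7 to +2.1 N at the expected height. Releasing.

```bash
python3 -m jog '[[[0,0,0],[0,0,0],-0.2],[[0,0,0],[0,0,0],-0.2],[[0,0,0],[0,0,0],-0.2],[[0,0,0],[0,0,0],-0.2],[[0,0,0],[0,0,-10],-0.2]]';python3 -m jog '[[[0,0,0],[0,0,-40],-0.2],[[0,0,0],[0,0,-80],-0.2],[[0,0,0],[0,0,-120],-0.2],[[0,0,0],[0,0,-140],-0.2],[[0,0,0],[0,0,-140],-0.2]]'; python3 -c "
from h import *
st()
for n in('scene','top'):
    p,d=snap(n,'a4'+n);P=cloud(n,d)
    rect(sel(P,.105,.155,(.456,.111),.09),n+' covertop')
    rect(sel(P,.032,.045,(.456,.111),.09),n+' ledge')
    rect(sel(P,.125,.16,(.577,.012),.06),n+' tab')
    rect(sel(P,.14,.16,(.577,.012),.06),n+' tabtop')
    rect(sel(P,.07,.095,(.577,.012),.06),n+' rim')
p=cv2.imread('pics/a4top.png')[110:310,220:400]; cv2.imwrite('pics/a4c.png',cv2.resize(p,None,fx=3,fy=3,interpolation=2))"
```

```text
time: 8.05
tool_pos: [0.4566, 0.1129, 0.1307]
ee_rot: [-3.139, 0.002, 1.244]
wrist_force: [0.4, -0.3, 0.4]
width: 0.0486
time: 8.55
tool_pos: [0.4594, 0.1133, 0.2768]
ee_rot: [3.133, -0.004, 1.244]
wrist_force: [0.3, -0.3, -0.2]
width: 0.0562
time 8.55
joint_positions [ 1.2190e-01 -9.4700e-02  1.4121e+00 -1.0000e-04  1.8151e+00 -1.1222e+00]
tool_pos [0.4594 0.1133 0.2768]
ee_rot [ 3.1334 -0.0039  1.2441]
wrist_force [ 0.3257 -0.2674 -0.1608]
width 0.0562
scene covertop 1286 c [457.6 111.8] sz [95.4 73.9] ang 71.1 z [0.1096 0.1126 0.1463]
scene ledge 539 c [455.6 109.3] sz [127.8 109.8] ang 71.6 z [0.0327 0.0366 0.0426]
scene tab 190 c [576.1   8.6] sz [11.4 30.1] ang 66.2 z [0.1259 0.1419 0.15  ]
scene tabtop 111 c [576.1   8.6] sz [11.4 30.1] ang 66.0 z [0.1404 0.148  0.1504]
scene rim 641 c [577.2  11.1] sz [89.2 70.6] ang 68.5 z [0.072  0.083  0.0915]
top covertop 4 c [408.2  83.3] sz [5.3 0. ] ang 88.7 z [0.1115 0.1124 0.114 ]
top ledge 73 c [392.6  92.1] sz [25.8 66.2] ang 5.2 z [0.0325 0.0351 0.0377]Traceback (most recent call last):
  File "<string>", line 8, in <module>
    rect(sel(P,.125,.16,(.577,.012),.06),n+' tab')
         ~~~^^^^^^^^^^^^^^^^^^^^^^^^^^^^
  File "h.py", line 22, in sel
    m=(l==1+np.argmax(s[1:,4])).astype(np.uint8)
            ~~~~~~~~~^^^^^^^^^
    return _wrapfunc(a, 'argmax', axis=axis, out=out, **kwds)
    return bound(*args, **kwds)
ValueError: attempt to get argmax of an empty sequence
```

The cover stands in the tray at (457.6,111.8), about 2.5 mm off centre, with its top at the right height. The tab is at (576,8.6), 30x11 mm, y axis at 66°.

```bash
python3 -c "
from h import *
to(576.1,8.8,230,66.5)"
```

```text
turn [ 0.02 -0.01  4.78] shift [-60.7 145.6  41.9]
```

```bash
python3 -m jog '[[[0,0,1],[-12,29,0],-0.2],[[0,0,2],[-24,58,0],-0.2],[[0,0,3],[-36,87,10],-0.2],[[0,0,4],[-50,120,25],-0.2],[[0,0,4.8],[-61,146,42],-0.2]]';python3 -m jog '[[[0,0,0],[0,0,0],-0.2],[[0,0,0],[0,0,0],-0.2],[[0,0,0],[0,0,0],-0.2]]';python3 -c "
from h import *
p,d=snap('scene','a5');P=cloud('scene',d)
rect(sel(P,.12,.16,(.576,.009),.06),'tab')
p=cv2.imread('pics/a5.png')[130:330,180:400]; cv2.imwrite('pics/a5c.png',cv2.resize(p,None,fx=3,fy=3,interpolation=2))
to(576.1,8.8,112,66.5)"
```

```text
time: 9.15
tool_pos: [0.5766, 0.0071, 0.2268]
ee_rot: [-3.138, 0.001, 1.159]
wrist_force: [-0.8, 0.0, -0.1]
width: 0.0563
time: 9.45
tool_pos: [0.5757, 0.0091, 0.2297]
ee_rot: [-3.141, -0.0, 1.161]
wrist_force: [0.1, -0.4, 0.7]
width: 0.0563
tab 216 c [576.    8.6] sz [12.1 30.1] ang 71.9 z [0.1216 0.1392 0.1497]
turn [ 0.03 -0.02  0.04] shift [ -0.4   0.3 118.5]
```

View pics/a5c.png

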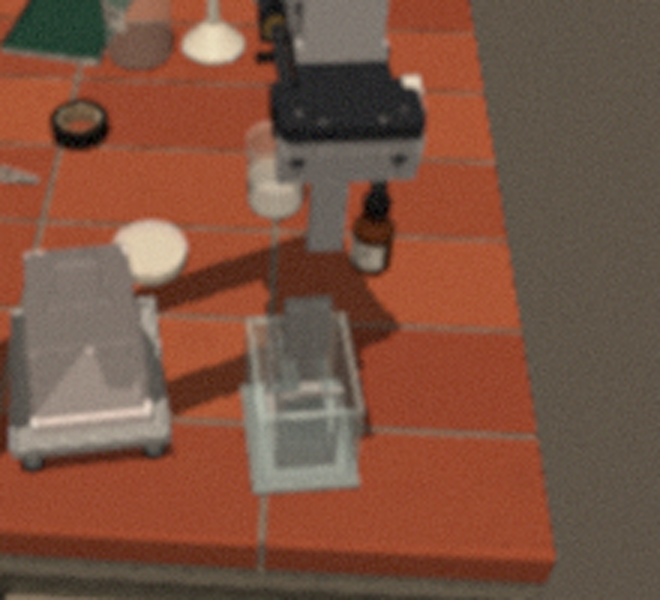

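The cover is upright in the tray (crop (90,340)) and the gripper is right above the tab (crop (310,330)). Descending and closing.

```bash
python3 -m jog '[[[0,0,-1.5],[0,0,25],-0.2],[[0,0,-1.5],[0,0,60],-0.2],[[0,0,-1.5],[0,0,95],-0.2],[[0,0,-1.5],[0,0,116],-0.2],[[0,0,-1.5],[0,0,116],-0.2]]';python3 -m jog '[[[0,0,0],[0,0,0],1],[[0,0,0],[0,0,0],1],[[0,0,0],[0,0,0],1],[[0,0,0],[0,0,0],1],[[0,0,0],[0,0,0],1]]';python3 -m jog '[[[0,0,0],[0,0,0],1],[[0,0,0],[0,0,0],1],[[0,0,0],[0,0,0],1],[[0,0,0],[0,0,0],1],[[0,0,0],[0,0,0],1]]'
```

```text
time: 10.0
tool_pos: [0.5736, 0.0095, 0.1109]
ee_rot: [-3.136, 0.002, 1.188]
wrist_force: [-0.4, 0.2, -1.1]
width: 0.0561
time: 10.5
tool_pos: [0.5769, 0.0083, 0.1148]
ee_rot: [3.14, -0.0, 1.186]
wrist_force: [-1.0, -0.4, 0.1]
width: 0.0197
time: 11.0
tool_pos: [0.5765, 0.0084, 0.1139]
ee_rot: [3.141, -0.0, 1.186]
wrist_force: [0.8, -0.5, 0.3]
width: 0.0099
```

The opening is 9.9 mm, so the tab is held. Drawing straight up to about z = 0.31.

```bash
python3 -m jog '[[[0,0,0],[0,0,-4],1],[[0,0,0],[0,0,-14],1],[[0,0,0],[0,0,-26],1],[[0,0,0],[0,0,-38],1],[[0,0,0],[0,0,-50],1]]';python3 -m jog '[[[0,0,0],[0,0,-14],1],[[0,0,0],[0,0,-28],1],[[0,0,0],[0,0,-42],1],[[0,0,0],[0,0,-56],1],[[0,0,0],[0,0,-70],1]]';python3 -m jog '[[[0,0,0],[0,0,-20],1],[[0,0,0],[0,0,-45],1],[[0,0,0],[0,0,-75],1],[[0,0,0],[0,0,-85],1],[[0,0,0],[0,0,-85],1]]'; python3 -c "
from h import *
st()
p,d=snap('scene','a6');P=cloud('scene',d)
rect(sel(P,.07,.095,(.577,.012),.06),'rim')
p=cv2.imread('pics/a6.png')[100:310,180:400]; cv2.imwrite('pics/a6c.png',cv2.resize(p,None,fx=2.8,fy=2.8,interpolation=2))"
```

```text
time: 11.5
tool_pos: [0.5767, 0.0084, 0.1656]
ee_rot: [3.14, -0.0, 1.186]
wrist_force: [-0.5, -1.0, -2.1]
width: 0.0101
time: 12.0
tool_pos: [0.5764, 0.0084, 0.2352]
ee_rot: [3.141, -0.0, 1.186]
wrist_force: [0.2, 0.3, -2.0]
width: 0.0098
time: 12.5
tool_pos: [0.5771, 0.0084, 0.3213]
ee_rot: [3.137, -0.001, 1.187]
wrist_force: [0.3, -1.0, -2.1]
width: 0.0098
time 12.5
joint_positions [-8.3700e-02  1.5340e-01  1.0697e+00 -1.0000e-04  1.9140e+00 -1.2702e+00]
tool_pos [0.5771 0.0084 0.3213]
ee_rot [ 3.1373e+00 -1.2000e-03  1.1865e+00]
wrist_force [ 0.2706 -0.9566 -2.1021]
width 0.0098
rim 604 c [577.4  11.5] sz [90.3 70.3] ang 68.0 z [0.0719 0.0822 0.0862]
```

View pics/a6c.png

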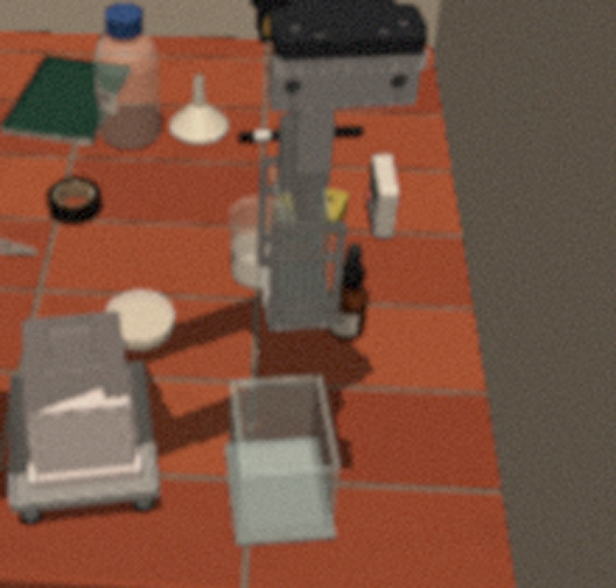

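The carrier hangs upright (crop (300,270)), well clear of the jar, which stayed at (577,11.5). Next I tip it −45° about tool x, so the fingers point outward.

```bash
python3 -m jog '[[[-3,0,0],[0,0,0],1],[[-7,0,0],[0,0,0],1],[[-12,0,0],[0,0,0],1],[[-17,0,0],[0,0,0],1],[[-22,0,0],[0,0,0],1]]';python3 -m jog '[[[-5,0,0],[0,0,0],1],[[-10,0,0],[0,0,0],1],[[-15,0,0],[0,0,0],1],[[-20,0,0],[0,0,0],1],[[-23,0,0],[0,0,0],1]]';python3 -m jog '[[[0,0,0],[0,0,0],1],[[0,0,0],[0,0,0],1],[[0,0,0],[0,0,0],1],[[0,0,0],[0,0,0],1],[[0,0,0],[0,0,0],1]]'; python3 -c "
from h import *
o=st(); M=R.from_euler('xyz',o['ee_rot']).as_matrix(); print('tool x z-comp',M[2,0],'tip deg',np.degrees(np.arccos(-M[2,2])))
a=snap('scene','a7')[0][90:290,180:400,::-1]; b=snap('top','a7t')[0][110:310,230:450,::-1]
cv2.imwrite('pics/a7c.png',cv2.resize(np.hstack([a,b]),None,fx=1.8,fy=1.8,interpolation=2))"
```

```text
time: 13.05
tool_pos: [0.5755, 0.0084, 0.3161]
ee_rot: [2.758, 0.001, 1.186]
wrist_force: [-0.0, -0.5, -1.2]
width: 0.01
time: 13.55
tool_pos: [0.5743, 0.0088, 0.3142]
ee_rot: [2.36, 0.003, 1.187]
wrist_force: [0.4, -0.3, -2.7]
width: 0.0099
time: 14.05
tool_pos: [0.5768, 0.0081, 0.3192]
ee_rot: [2.356, -0.0, 1.186]
wrist_force: [0.1, 0.4, -1.6]
width: 0.0102
time 14.05
joint_positions [ 0.1266 -0.3471  1.7341 -0.4047  1.0736 -0.9913]
tool_pos [0.5768 0.0081 0.3192]
ee_rot [ 2.3562e+00 -1.0000e-04  1.1858e+00]
wrist_force [ 0.1244  0.397  -1.6175]
width 0.0102
tool x z-comp 0.00010996840264831942 tip deg 44.997280647721354
```

View pics/a7c.png

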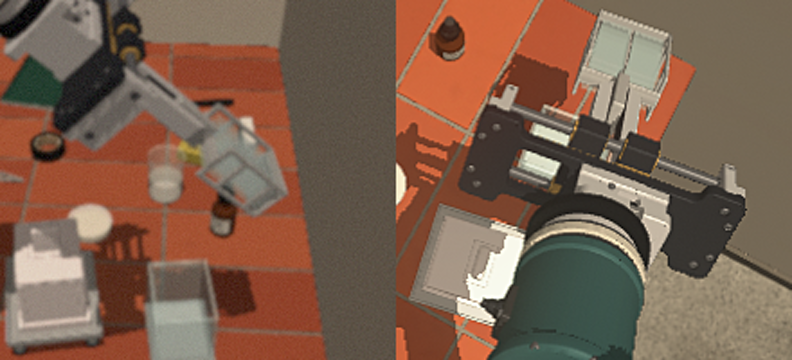

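The carrier is tipped and clear of everything. I check its actual tilt against the tool frame and whether it holds still.

Run:
```python
from h import *
o=robot.get_obs(); M=R.from_euler('xyz',o['ee_rot']).as_matrix()
for n in('scene','top'):
    p,d=snap(n,'a8'+n); Q=(cloud(n,d).reshape(-1,3)-o['tool_pos'])@M*1000
    Q=Q[(abs(Q[:,0])<40)&(abs(Q[:,1])<45)&(Q[:,2]>25)&(Q[:,2]<115)]
    print(n,len(Q),np.round(np.percentile(Q,[2,98],axis=0),0).tolist())
    r=cv2.minAreaRect(Q[:,1:].astype(np.float32)); print(np.round(r[0],1),np.round(r[1],1),round(r[2],1), 'min z mm',round(((Q@M.T)[:,2].min()+1000*o['tool_pos'][2])))
    P=cloud(n,d)
    if n=='scene': rect(sel(P,.1,.155,(.456,.111),.075),'cover'); rect(sel(P,.07,.095,(.577,.012),.06),'rim')
    for nm,c in dict(petri=(.5535,.2215),beaker=(.679,.238),dropper=(.712,.134)).items():
        try: rect(sel(P,.008,.11,c,.035),nm)
        except ValueError: print(nm,'hidden')
```

```text
scene 1438 [[-34.0, -20.0, 26.0], [30.0, 20.0, 100.0]]
[-0.7 63.9] [42.6 77.9] 0.1 min z mm 232
cover 1352 c [457.9 112.4] sz [95.1 74. ] ang 70.9 z [0.1051 0.1125 0.146 ]
rim 602 c [577.5  11.6] sz [89.1 70.5] ang 68.2 z [0.0713 0.0823 0.0863]
petri 332 c [556.6 221.7] sz [54.3 62.1] ang 3.2 z [0.0112 0.0139 0.0159]
beaker 564 c [680.7 236.4] sz [55.8 50.1] ang 62.5 z [0.0138 0.0463 0.0682]
dropper 250 c [711.4 131.9] sz [26.8 33.2] ang 47.6 z [0.0122 0.0399 0.0644]
top 1261 [[-33.0, -14.0, 26.0], [32.0, 20.0, 98.0]]
[-0.1 62.5] [74.9 42.3] 90.0 min z mm 235
petri 717 c [553.5 222.4] sz [59.7 60.2] ang 89.6 z [0.0125 0.0154 0.018 ]
beaker 707 c [679.1 236.6] sz [52.  51.7] ang 1.9 z [0.0249 0.0344 0.0705]
dropper 311 c [711.4 137.5] sz [28.5 33. ] ang 2.9 z [0.016  0.0497 0.0995]
```

The carrier is square in the gripper and tilted 45°, with its lowest point at about 232 mm. Everything else is in place, so I hand in.

```bash
python3 -c "
from h import *
print(close_job())"
```

```text
the job is handed in; nothing more can be done
None
```

I finished the job and handed it in after about 14 s of robot time. `close_job` gives no verdict, so the results below are my own last checks.

- **Cover:** it stands upright in the tray, let go. Its middle is about 2–3 mm from the tray's, and its top is at the height expected when it sits flat on the floor.
- **Carrier:** I drew it straight up out of the jar to an underside height of about 0.22 m while upright, then tipped it. It is held at 45.0° with its y axis level. The depth data show it square in the gripper to about 0.1°, so it has not slipped. The lowest point is about 232 mm above the worktop, and nothing touches it.
- **Jar:** it is still in its place, with the rim centre within about 1 mm of the starting position, and upright.
- **Bystanders:** the beaker, dropper bottle and petri dish are within about 1 mm of where they were in the top view. The scene view put the petri dish 3 mm off, but its outline was cut short there. The top view disagreed, so I took that as measurement noise.

No check failed. The only other disagreement was the tab's yaw, read as 66° and then 72°. I closed at 68°, the jar's angle, and the grip was clean.

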